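# Zero a coffee grinder and count it out five clicks for the moka pot

### The job

Set the coffee grinder for the moka pot: loosen its clamp knob fully (the small cross-bar knob on the deck, a little under a quarter turn anticlockwise), take the adjusting lever clockwise all the way back to its zero stop, then bring it forward anticlockwise five clicks and not past the fifth. Never force the lever while the clamp is tight, and leave the moka pot, the tea glass and the little pot standing where they are. Finish still holding the lever on the fifth click, with the clamp still loose, so that I can tighten the clamp without the setting creeping: the program ends while the gripper holds the lever.

Things in the scene. Friction and masses are not known exactly. Their poses are not given: they have to be found in the camera images.
- grinder: compact coffee grinder, fixed, on a wooden board whose top is 22 mm above the worktop: square metal housing 130 x 130 mm. Origin at the middle of its underside (on the board), below the adjusting ring's vertical axis. Own -x is the front (grounds bin), +y its left; turned up to 0.35 rad. Heights over the underside: black deck 136 mm, lid of the black ribbed ring (90 mm across) 158.5 mm
- grind_lever: the ribbed ring and its lever in one: a level 10 mm steel rod out from the ring, 146 mm over the grinder's underside, with an upright round wooden handle at its end, 85 mm from the ring's axis, 16 mm across, graspable from 158 to 196 mm over the underside. This body's origin lies on the ring's axis, not at the handle
- lever_grip (a point): point on the axis of the lever's upright handle, 180 mm over the grinder's underside, 85 mm from the ring's axis
- grind_ring (a joint): angle of ring and lever, rad: 0 at the zero stop, growing anticlockwise seen from above. At 0 the lever points 250 degrees anticlockwise from the grinder's own +x (to its right). Clicks every 0.16 rad (13.6 mm at the handle): first at 0.16, fifth at 0.80; end stop 1.376. Clamp loose: 5 to 10 N at the handle passes a click, then it snaps on and stays; clamp tight: 17 N. Starts at 0.3 to 0.66
- clamp_knob (a joint): angle of the clamp knob, rad: 0 fully tight, growing anticlockwise seen from above (loosening) to its stop at 1.45; the lever is free from about 0.5 on. Starts between 0 and 0.2; turning takes about 0.3 N m; it stays where it is left. Its vertical axis stands 47 mm to the front and 47 mm to the left of the ring's axis
- clamp_grip (a point): centre of the clamp knob's cross bar, on the knob's axis, 185 mm over the grinder's underside, where to grip it. The steel bar is 42 mm long, 12 mm wide, 27 mm high (166 to 193 mm over the underside), over a 22 mm collar; at joint value 0 its length lies 30 degrees clockwise of the grinder's own x axis (seen from above) and it turns with the joint
- moka_pot: metal moka pot with a black handle, 98 x 155 x 174 mm, standing loose on the worktop to the left of the grinder; leave it where it is. Origin at the underside
- tea_glass: small waisted tea glass, 63 mm across, 87 mm high, loose on the board behind the grinder, left; leave it where it is. Origin at the centre of its underside
- cream_pot: little round pot with a wooden-looking lid, 62 mm across, 35 mm high, loose on the board behind the grinder, right; leave it where it is. Origin at the centre of its underside

How it is judged:
By the outcome, as a careful person would: the job done as asked, in the order asked, and still so for the second after the job is handed in, while the arm keeps its last pose, push and grip.
It also fails if it takes over 67 s, if anything falls off the work surface, if the arm or the gripper's body presses on something with over 40 N, if the wrist force passes 120 N, or if a joint passes its speed limit or range.

### The arm

A 6-joint arm with a two-finger parallel gripper is mounted at the origin on a cart in front of the work surface, level with it; the furniture and walls round the work are solid. World frame = base frame: x ahead of the robot, y to its left, z up, the work surface at z = 0. Lengths are in m, angles in rad, forces in N, time in s.
With the tool pointing down it reaches from about 0.3 to 0.875 m from the base axis. Payload 6.4 kg.
Tool frame: the origin (TCP) lies midway between the tips of the shut fingers; the grasp point (between the pads) lies 19 mm behind it; z points along the fingers, y is the line along which they close (so a half turn about z gives the same grasp; the last joint's range is limited). The gripper opens to 85 mm and grips with 20 to 120 N. Pads are 22 mm wide; open, the fingers measure 114 mm over their backs; the gripper's body (76 mm by 85 mm) begins 54 mm behind the grasp point. The pads swing forward as they close: fully open they stand 13 mm farther back than shut.
Start: joints at [0.94, 0.181, 1.607, -0, 1.354, -0.206], TCP at [0.237, 0.524, 0.231] pointing down, gripper open.
Joint ranges: [-2.99, 2.99], [-0.89, 2.07], [0.3, 2.58], [-1.14, 4.28], [0, 2.63], [-3.12, 3.12]. Speed limits (rad/s): [2.57, 2.57, 3.01, 3.14, 3.14, 3.14].

### API

Orientations are given as a unit quaternion [w, x, y, z].
In Python, from bench import ctrl gives the robot as it stands.
- The arm moves only by the tool drive_tool, never from a script. Its argument "plan" is a list that holds one entry, the list of rows, each a list of 4 numbers: the shift along the tool's x, y, z scaled (see below), then the turn about the tool's z scaled (see below). In form: [[[x, y, z, roll], ...]]. A call has 1 to 12 rows; each row is the pose to reach, as a shift and turn from the pose commanded when the call began, along the tool's axes at that moment, turning the shorter way round; what a row does not reach only later rows make up. The controller multiplies each number of a shift by 400 mm and each number of a turn by 180 degrees. A row lasts 1/12 s, in which the tool goes at most 41.7 mm and 7.16 degrees, less where a joint would pass 70% of its speed; a pose out of reach is approached as far as the arm can. A call with a number of a shift or a turn outside -1 to 1 is refused whole. A call with a gripper value outside its range is refused whole. "jaw" is the closure, from 0 (fully open) to 1 (shut), set as the call begins (left out, the last holds). The fingers move at their own pace and stop on an object; the grip force is fixed at half the most. Time passes only in rows, so rows that repeat a pose let the fingers close. It gives the time, the measured TCP pose, the force, the opening and the grip force at its end, in the units of the state.
- ctrl.get_obs(): the state, without advancing time (a new reading comes with each control period).
- ctrl.camera(name): name is "side" or "top" or "wrist"; returns (picture, depth): 400x640x3 uint8, red, green, blue; 400x640 float32, m along the optical axis (not along the pixel's ray), 0 where there is no reading.
- ctrl.camera_info(name): a dict with "camera_matrix" (3x3 intrinsics, pixels), "R" (3x3) and "t" (3): a world point X has camera coordinates R X + t; the wrist camera has in their place "T_tool_cam" (4x4, takes a point from camera to tool coordinates, whose origin is the TCP and whose axes are the flange's). Camera axes: x right, y down, z forward; pixel columns grow to the right and rows downward; lengths in m; the calibration is good to about 2 mm. The wrist camera is an equidistant fisheye: a pixel r from the principal point sees the ray r / f radians off the axis. A picture is of the moment at which its call begins: read the wrist's pose just before it. camera_info takes no time and is no camera call.
- ctrl.hand_in(): hands the job in; it is judged then, once.
The state is a dict: "time_s": time; "q": joint angles; "dq": joint speeds; "joint_efforts": joint torques, N m; "eef_pos": TCP position; "eef_rot": TCP orientation; "wrist_force": force on the tool from outside, world axes, zero at the start; "torque": the same for the moment, N m; "opening": opening from 0.0 (shut) to 1.0 (fully open); "grasp_force": force on a finger pad.
Only numpy, scipy, OpenCV 4.12 (cv2) and the standard library are available. Lean on these libraries where they do the work, as an engineer would, in place of code of your own. Each camera call takes 0.05 s, during which the arm holds its last target. There are 200 camera calls.

## Working session

There is one attempt and no reset: what is moved stays moved. The work goes in short steps, Python scripts to look and compute and a tool call to move; the robot and the scene stay as the last step left them, time stands still between calls to the robot, and variables do not carry over. Pictures are saved under pics/ and viewed, at most 10 in all, crops included, and the job is handed in when it is done.

Besides the shell and the picture viewer there is one more tool, called after "Request:" in YAML: its name, and indented under it one key for each argument. drive_tool: Moves the arm, as the interface text tells. Its arguments: {"type":"object","properties":{"plan":{"type":"array"},"jaw":{"type":"number"}},"required":["plan"]}

```bash
mkdir -p pics; ls
python3 - <<'E'
from bench import ctrl
import cv2,numpy as np
o=ctrl.get_obs();print({k:np.round(v,3) for k,v in o.items()})
for n in("top","side"):
    p,d=ctrl.camera(n);cv2.imwrite(f"pics/{n}0.png",p[:,:,::-1]);np.save(f"pics/{n}0.npy",d)
    print(n,ctrl.camera_info(n))
print(ctrl.camera_info("wrist"))
E
```

```text
pics
{'time_s': np.float64(0.0), 'q': array([ 0.94 ,  0.182,  1.608, -0.   ,  1.354, -0.206]), 'dq': array([ 0.002, -0.001,  0.   ,  0.001,  0.001,  0.001]), 'joint_efforts': array([-0.0000e+00, -4.4486e+01, -3.5134e+01, -0.0000e+00,  9.0000e-03,
        0.0000e+00]), 'eef_pos': array([0.237, 0.523, 0.23 ]), 'eef_rot': array([-0.   ,  0.211,  0.978, -0.001]), 'wrist_force': array([-0.174, -0.512, -0.137]), 'torque': array([0.022, 0.003, 0.024]), 'grasp_force': np.float64(0.0), 'opening': np.float64(1.002)}
top {'camera_matrix': array([[393.91674693,   0.        , 317.02510547],
       [  0.        , 393.91674693, 203.74165343],
       [  0.        ,   0.        ,   1.        ]]), 'R': array([[ 0.02260599, -0.99972426,  0.00635399],
       [-0.99799088, -0.02294216, -0.05905817],
       [ 0.05918766, -0.00500615, -0.99823432]]), 't': array([0.03865687, 0.60421819, 0.9862544 ])}
side {'camera_matrix': array([[375.15047692,   0.        , 313.02955866],
       [  0.        , 375.15047692, 199.37410208],
       [  0.        ,   0.        ,   1.        ]]), 'R': array([[ 0.95468913, -0.2968346 ,  0.02139828],
       [-0.12058083, -0.45154647, -0.88406225],
       [ 0.27208258,  0.84142439, -0.46687906]]), 't': array([-0.53747523,  0.23578986,  0.72047547])}
{'camera_matrix': array([[309.70691629,   0.        , 312.83856313],
       [  0.        , 309.70691629, 200.69345693],
       [  0.        ,   0.        ,   1.        ]]), 'T_tool_cam': array([[ 6.74612067e-04, -9.61603319e-01, -2.74442349e-01,
         6.95426884e-02],
       [ 9.99999717e-01,  7.39878261e-04, -1.34299660e-04,
        -9.00610002e-04],
       [ 3.32196927e-04, -2.74442180e-01,  9.61603546e-01,
        -1.43262356e-01],
       [ 0.00000000e+00,  0.00000000e+00,  0.00000000e+00,
         1.00000000e+00]])}
```

View pics/top0.png

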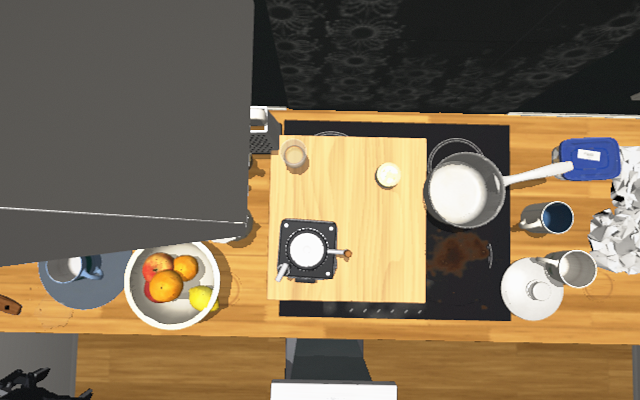

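View pics/side0.png

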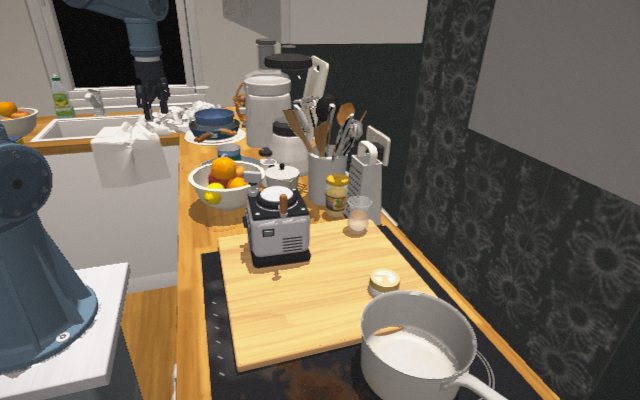

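```bash
cat > h.py <<'E'
import numpy as np,cv2
from bench import ctrl
def world(n,u,v,z):
    "world point where pixel ray meets height z"
    c=ctrl.camera_info(n);K,R,t=c["camera_matrix"],c["R"],c["t"]
    C=-R.T@t; r=R.T@np.linalg.solve(K,[u,v,1.]); return C+r*(z-C[2])/r[2]
def dep(n,d,u,v):
    c=ctrl.camera_info(n);K,R,t=c["camera_matrix"],c["R"],c["t"]
    return R.T@(np.linalg.solve(K,[u,v,1.])*d[v,u]-t)
def proj(n,X):
    c=ctrl.camera_info(n);p=c["camera_matrix"]@(c["R"]@np.array(X)+c["t"]);return p[:2]/p[2]
E
python3 - <<'E'
from h import *
d=np.load("pics/top0.npy");p=cv2.imread("pics/top0.png")
for u,v in [(100,100),(240,30),(245,215),(60,255),(308,250),(281,262),(290,230),(233,226),(245,240),(237,242),(258,165)]:
    print((u,v),dep("top",d,u,v).round(3))
cv2.imwrite("pics/c1.png",cv2.resize(p[200:295,220:360],None,fx=5.5,fy=5.5,interpolation=cv2.INTER_CUBIC))
E
```

```text
(100, 100) [0.596 0.15  0.854]
(240, 30) [0.772 0.15  0.571]
(245, 215) [0.558 0.15  0.496]
(60, 255) [0.531 0.151 0.873]
(308, 250) [0.495 0.07  0.179]
(281, 262) [0.466 0.129 0.157]
(290, 230) [0.536 0.111 0.158]
(233, 226) [0.543 0.151 0.567]
(245, 240) [ 0.506  0.237 -0.005]
(237, 242) [ 0.501  0.257 -0.005]
(258, 165) [ 0.702  0.209 -0.001]
```

View pics/c1.png

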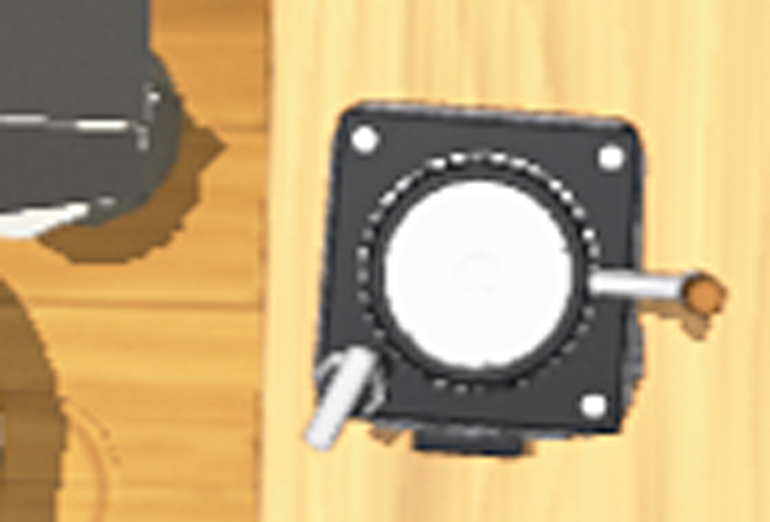

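Run:
```python
from h import *
f=lambda u,v,z:world("top",220+(u+.5)/5.5-.5,200+(v+.5)/5.5-.5,z)
b=[f(*p,.160) for p in((364,138),(611,157),(594,405))]
mid=(b[0]+b[2])/2
e1=b[0]-b[1];print("bolts",np.round(b,4),"mid",mid)
yaw=np.arctan2(-e1[0],e1[1]);e2=b[1]-b[2];print("yaw",yaw,np.arctan2(e2[1],e2[0]))
O=f(478,275,.1805);H=f(704,293,.218);print("ring",O,"handle",H,np.hypot(*(H-O)[:2]))
yaw=(yaw+np.arctan2(e2[1],e2[0]))/2
a=np.arctan2(*(H-O)[1::-1])-yaw;print("ring joint",np.mod(a,2*np.pi)-np.radians(250),"dir",np.degrees(a+yaw))
c,s=np.cos(yaw),np.sin(yaw);k=O[:2]+np.array([[c,-s],[s,c]])@[-.047,.047];print("knob",k)
k1,k2=f(365,352,.215),f(319,441,.215);print("bar",k1,k2,(k1+k2)/2,np.hypot(*(k1-k2)[:2]))
t=np.arctan2(*(k1-k2)[1::-1]);print("bar ang",np.degrees(t),"joint",t-yaw+np.pi/6)
```

```text
bolts [[0.5475 0.1202 0.16  ]
 [0.5422 0.0222 0.16  ]
 [0.4446 0.0269 0.16  ]] mid [0.49605621 0.07352089 0.16      ]
yaw -0.05402866945358156 -0.04801800738116534
ring [0.49567798 0.07334091 0.1805    ] handle [ 0.49308377 -0.01072524  0.218     ] 0.08410616757470826
ring joint 0.36923985199347165 dir -91.76753680072211
knob [0.4511362 0.1226768]
bar [0.46849078 0.11365065 0.215     ] [0.43563421 0.12966959 0.215     ] [0.45206249 0.12166012 0.215     ] 0.03655353371955429
bar ang -25.991147323835275 joint 0.12099101684383384
```

Request:
drive_tool:
  plan:
    - [[0,0,-0.15,0],[0,0,-0.15,0],[-0.9,-0.69,-0.15,0.009],[-0.9,-0.69,-0.15,0.009],[-0.9,-0.69,-0.15,0.009],[-0.9,-0.69,-0.15,0.009],[-0.9,-0.69,-0.15,0.009],[-0.9,-0.69,-0.15,0.009],[-0.9,-0.69,-0.15,0.009],[-0.9,-0.69,-0.15,0.009],[-0.9,-0.69,-0.15,0.009],[-0.9,-0.69,-0.15,0.009]]
  jaw: 0.3

```text
time_s: 1.1
eef_pos: [0.434, 0.1547, 0.2912]
eef_rot: [-0.0, 0.225, 0.974, 0.0]
wrist_force: [1.0, -0.6, -0.4]
opening: 0.704
grasp_force: 0.0
```

```bash
cat >> h.py <<'E'
from scipy.spatial.transform import Rotation as Ro
def pose():
    o=ctrl.get_obs();w,x,y,z=o["eef_rot"];return o,Ro.from_quat([x,y,z,w]).as_matrix(),np.array(o["eef_pos"])
def wproj(X,R,p):
    c=ctrl.camera_info("wrist");T=c["T_tool_cam"];K=c["camera_matrix"]
    q=T[:3,:3].T@(R.T@(np.array(X)-p)-T[:3,3]);th=np.arctan2(np.hypot(*q[:2]),q[2]);q=q[:2]/np.hypot(*q[:2])
    return K[:2,2]+K[0,0]*th*q
def wray(u,v,z,R,p):
    c=ctrl.camera_info("wrist");T=c["T_tool_cam"];K=c["camera_matrix"]
    m=np.array([u-K[0,2],v-K[1,2]]);r=np.hypot(*m);th=r/K[0,0]
    d=R@T[:3,:3]@np.r_[np.sin(th)*m/r,np.cos(th)];C=R@T[:3,3]+p
    return C+d*(z-C[2])/d[2]
def to_tool(dx,R): return (R.T@np.array(dx))/.4
E
python3 - <<'E'
from h import *
ctrl.camera("top")
o,R,p=pose();print(p,R[:,1],o["time_s"],o["q"].round(3))
im,d=ctrl.camera("wrist");np.savez("pics/w1",R=R,p=p)
print(wproj([.4515,.122,.215],R,p),wproj([.4957,.0734,.1805],R,p),wproj([.4931,-.0107,.218],R,p))
cv2.imwrite("pics/w1.png",im[:,:,::-1])
E
```

```text
[0.43758706 0.14834428 0.29111649] [ 0.44280835  0.89661032 -0.00327253] 1.15 [ 0.072 -0.129  1.803 -0.005  1.466 -1.039]
[291.65050462 239.06006299] [270.72183922 283.02768617] [189.69925607 329.65113209]
```

View pics/w1.png

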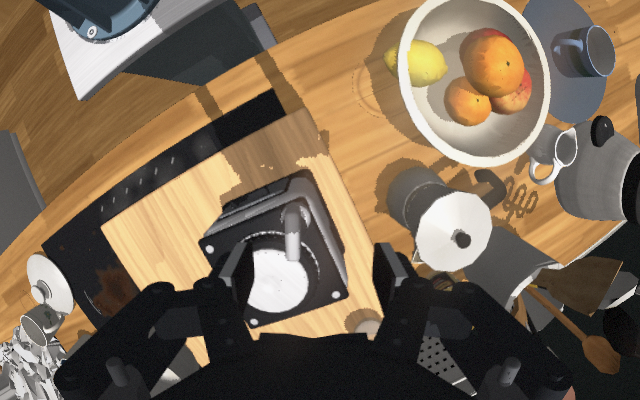

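Request:
drive_tool:
  plan:
    - [[0,0,0,0],[0,0,0,0]]
  jaw: 0.3

```text
time_s: 1.37
eef_pos: [0.4333, 0.1571, 0.291]
eef_rot: [-0.001, 0.225, 0.974, 0.0]
wrist_force: [0.4, 0.5, -0.0]
opening: 0.699
grasp_force: 0.0
```

Run:
```python
from h import *
o,R,p=pose();print(p,R[:,1].round(3))
im,d=ctrl.camera("wrist");np.savez("pics/w2",R=R,p=p)
print(np.degrees(np.arctan2(R[1,1],R[0,1])))
print("shift",to_tool(np.array([.4515,.122,.188])-p,R), to_tool(np.array([.4515,.122,.188])-p,R)*400)
a=np.radians(-26)
for s in(-21,21): print(wproj([.4515+s/1e3*np.cos(a),.122+s/1e3*np.sin(a),.215],R,p))
u,v=wproj([.4515,.122,.215],R,p).astype(int);print(u,v)
cv2.imwrite("pics/w2.png",cv2.resize(im[v-50:v+50,u-66:u+66,::-1],None,fx=6,fy=6,interpolation=cv2.INTER_CUBIC))
```

```text
[0.43331258 0.1570523  0.29095191] [ 0.438  0.899 -0.   ]
64.0155765975172
shift [-0.07955402 -0.05884935  0.25729127] [-31.82160996 -23.53973864 102.91650971]
[282.8991113  223.26069902]
[284.70487633 272.02547945]
283 248
```

View pics/w2.png

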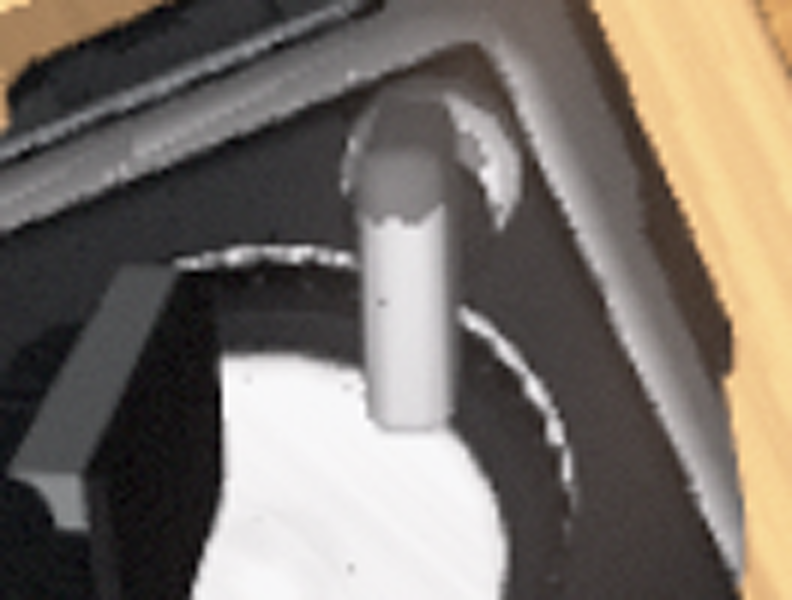

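Request:
drive_tool:
  plan:
    - [[-0.0795,-0.059,0,0],[-0.0795,-0.059,0,0],[-0.0795,-0.059,0.08,0],[-0.0795,-0.059,0.16,0],[-0.0795,-0.059,0.21,0],[-0.0795,-0.059,0.24,0],[-0.0795,-0.059,0.252,0],[-0.0795,-0.059,0.252,0],[-0.0795,-0.059,0.252,0]]
  jaw: 0.3

```text
time_s: 2.17
eef_pos: [0.4521, 0.1225, 0.1911]
eef_rot: [0.0, 0.224, 0.975, 0.0]
wrist_force: [-0.2, 0.2, 0.7]
opening: 0.7
grasp_force: 0.0
```

Request:
drive_tool:
  plan:
    - [[0,0,0,0],[0,0,0,0],[0,0,0,0],[0,0,0,0],[0,0,0,0],[0,0,0,0],[0,0,0,0]]
  jaw: 1

```text
time_s: 2.75
eef_pos: [0.4528, 0.1221, 0.1914]
eef_rot: [0.001, 0.225, 0.974, 0.001]
wrist_force: [0.7, 4.9, 5.4]
opening: 0.125
grasp_force: 60.2
```

Request:
drive_tool:
  plan:
    - [[0,0,0,-0.025],[0,0,0,-0.05],[0,0,0,-0.075],[0,0,0,-0.1],[0,0,0,-0.125],[0,0,0,-0.15],[0,0,0,-0.175],[0,0,0,-0.2],[0,0,0,-0.2]]

```text
time_s: 3.5
eef_pos: [0.4529, 0.1229, 0.1914]
eef_rot: [0.001, -0.09, 0.996, 0.001]
wrist_force: [0.6, 9.7, 4.3]
opening: 0.13
grasp_force: 60.1
```

Run:
```python
from h import *
o,R,p=pose();print(p,np.degrees(np.arctan2(R[1,1],R[0,1])),o["torque"].round(2),o["wrist_force"],o["q"].round(2))
```

```text
[0.45289002 0.12291382 0.19139263] 100.27863391982648 [ 1.3  -0.37  0.1 ] [0.56784072 9.74676775 4.30468859] [ 0.01 -0.02  1.91  0.    1.25 -1.74]
```

Request:
drive_tool:
  plan:
    - [[0,0,0,-0.025],[0,0,0,-0.05],[0,0,0,-0.075],[0,0,0,-0.1],[0,0,0,-0.125],[0,0,0,-0.15],[0,0,0,-0.175],[0,0,0,-0.2],[0,0,0,-0.21],[0,0,0,-0.215],[0,0,0,-0.215]]

```text
time_s: 4.42
eef_pos: [0.4526, 0.1237, 0.1914]
eef_rot: [0.002, -0.413, 0.911, 0.002]
wrist_force: [-0.3, 13.6, 5.8]
opening: 0.133
grasp_force: 60.2
```

Run:
```python
from h import *
o,R,p=pose();print(p,np.degrees(np.arctan2(R[1,1],R[0,1])),o["torque"].round(2),o["wrist_force"],o["q"].round(2))
```

```text
[0.45255311 0.12368016 0.19142091] 138.8162163802094 [ 1.98 -0.2   0.09] [-0.30335126 13.61701871  5.83569556] [ 0.01 -0.02  1.91  0.    1.25 -2.41]
```

Request:
drive_tool:
  plan:
    - [[0,0,0,-0.008],[0,0,0,-0.016],[0,0,0,-0.024],[0,0,0,-0.024]]

```text
time_s: 4.75
eef_pos: [0.4525, 0.1238, 0.1915]
eef_rot: [0.002, -0.446, 0.895, 0.002]
wrist_force: [-2.1, 11.0, 7.1]
opening: 0.128
grasp_force: 72.5
```

Run:
```python
from h import *
o,R,p=pose();print(p,np.degrees(np.arctan2(R[1,1],R[0,1])),o["torque"].round(2),o["wrist_force"],o["q"].round(2))
```

```text
[0.45251385 0.12376703 0.19145637] 142.98471480353814 [ 1.77  0.01 -1.48] [-2.13663971 10.95075992  7.06910684] [ 0.01 -0.02  1.91  0.01  1.25 -2.49]
```

Request:
drive_tool:
  plan:
    - [[0,0,0,0.006],[0,0,0,0.006],[0,0,0,0.006],[0,0,0,0.006],[0,0,-0.05,0.006],[0,0,-0.13,0.006],[0,0,-0.22,0.006],[0,0,-0.25,0.006],[0,0,-0.25,0.006],[0,0,-0.25,0.006]]
  jaw: 0.3

```text
time_s: 5.58
eef_pos: [0.4523, 0.1213, 0.2906]
eef_rot: [0.0, -0.438, 0.899, -0.0]
wrist_force: [0.4, -0.3, -0.4]
opening: 0.702
grasp_force: 0.0
```

Run:
```python
from h import *
o,R,p=pose();print(p,np.degrees(np.arctan2(R[1,1],R[0,1])),o["wrist_force"],o["opening"])
im,d=ctrl.camera("wrist")
a=np.radians(50.2)
for s in(-21,0,21): print(wproj([.452+s/1e3*np.cos(a),.122+s/1e3*np.sin(a),.215],R,p))
u,v=wproj([.452,.122,.215],R,p).astype(int);print(u,v)
cv2.imwrite("pics/w3.png",im[:,:,::-1])
print(to_tool(np.array([.4931,-.0107,.29])-p,R))
print("handle px",wproj([.4931,-.0107,.218],R,p))
```

```text
[0.4522529  0.12128418 0.2905859 ] 141.97754314545202 [ 0.36224663 -0.29550807 -0.39458357] 0.7018820567704926
[315.11075786 184.0740186 ]
[314.15879299 211.65677176]
[313.25043036 237.73614142]
314 211
[ 0.19703201 -0.28368936  0.00167593]
handle px [161.1450129  110.41098296]
```

View pics/w3.png

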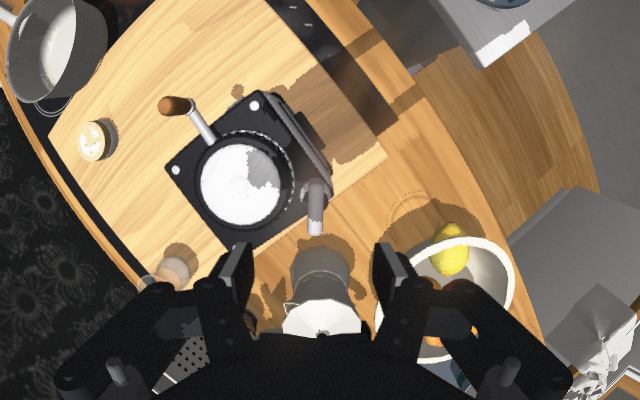

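Request:
drive_tool:
  plan:
    - [[0.197,-0.284,0,0.8],[0.197,-0.284,0,0.8],[0.197,-0.284,0,0.8],[0.197,-0.284,0,0.8],[0.197,-0.284,0,0.8],[0.197,-0.284,0,0.8],[0.197,-0.284,0,0.8],[0.197,-0.284,0,0.8],[0.197,-0.284,0,0.8],[0.197,-0.284,0,0.8],[0.197,-0.284,0,0.8],[0.197,-0.284,0,0.8]]

```text
time_s: 6.63
eef_pos: [0.4918, -0.0104, 0.2879]
eef_rot: [-0.002, 0.295, 0.955, -0.0]
wrist_force: [-0.3, -0.2, 0.6]
opening: 0.696
grasp_force: 0.0
```

Request:
drive_tool:
  plan:
    - [[0,0,0,0.3],[0,0,0,0.3],[0,0,0,0.3],[0,0,0,0.3],[0,0,0,0.3],[0,0,0,0.3],[0,0,0,0.3],[0,0,0,0.3],[0,0,0,0.3],[0,0,0,0.3]]

```text
time_s: 7.47
eef_pos: [0.4921, -0.0104, 0.2886]
eef_rot: [-0.001, 0.694, 0.72, -0.001]
wrist_force: [0.0, -0.2, -0.0]
opening: 0.695
grasp_force: 0.0
```

Run:
```python
from h import *
o,R,p=pose();print(p,np.degrees(np.arctan2(R[1,1],R[0,1])),o["wrist_force"],o["q"].round(2))
im,d=ctrl.camera("wrist")
print("handle px",wproj([.4931,-.0107,.218],R,p),wproj([.4931,-.0107,.18],R,p),wproj([.4957,.0734,.1805],R,p))
u,v=wproj([.4931,-.0107,.218],R,p).astype(int);print(u,v)
cv2.imwrite("pics/w4.png",cv2.resize(im[v-60:v+60,u-80:u+80,::-1],None,fx=5,fy=5,interpolation=cv2.INTER_CUBIC))
```

```text
[ 0.49213229 -0.01041822  0.28864919] 2.165107734518823 [ 0.01519259 -0.1665285  -0.00203425] [-0.26 -0.05  1.74 -0.    1.46 -0.3 ]
handle px [314.89596013 211.34472492] [314.77035338 197.5105367 ] [322.18357707  96.38325287]
314 211
```

View pics/w4.png

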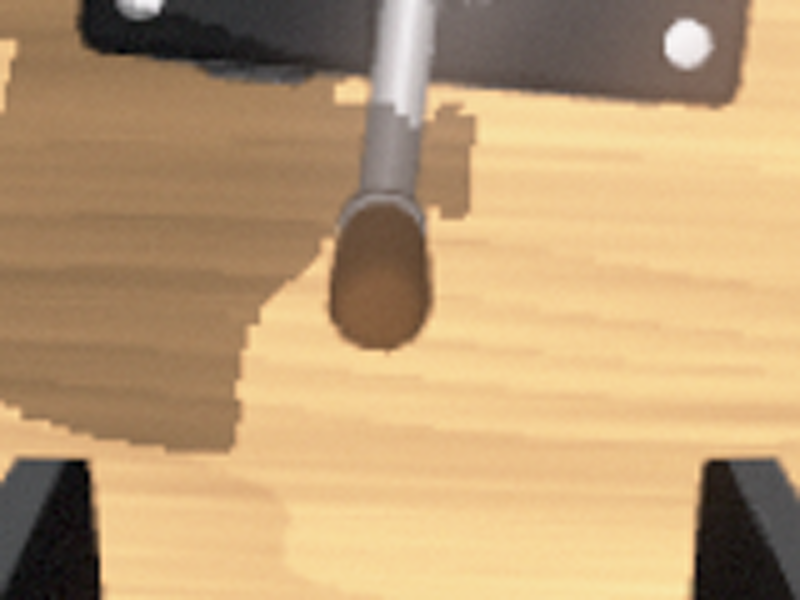

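Request:
drive_tool:
  plan:
    - [[-0.001,-0.006,0.0,0.034],[-0.001,-0.006,0.09,0.034],[-0.001,-0.006,0.17,0.034],[-0.001,-0.006,0.22,0.034],[-0.001,-0.006,0.25,0.034],[-0.001,-0.006,0.261,0.034],[-0.001,-0.006,0.261,0.034],[-0.001,-0.006,0.261,0.034]]
  jaw: 0.3

```text
time_s: 8.18
eef_pos: [0.4909, -0.0111, 0.1865]
eef_rot: [0.0, 0.732, 0.682, 0.0]
wrist_force: [-0.4, 0.3, -0.3]
opening: 0.697
grasp_force: 0.0
```

Request:
drive_tool:
  plan:
    - [[0,0,0,0],[0,0,0,0],[0,0,0,0],[0,0,0,0],[0,0,0,0],[0,0,0,0],[0,0,0,0]]
  jaw: 1

```text
time_s: 8.77
eef_pos: [0.4902, -0.0112, 0.1871]
eef_rot: [-0.0, 0.732, 0.682, -0.0]
wrist_force: [-5.0, -1.3, 6.5]
opening: 0.16
grasp_force: 58.4
```

```bash
cat >> h.py <<'E'
O=np.array([.4957,.0734]);Y=-.051
def rep():
    o,R,p=pose();g=p[:2]-O
    print(p.round(4),"yaw",np.degrees(np.arctan2(R[1,1],R[0,1])).round(2),"r",np.hypot(*g).round(4),"joint",np.mod(np.arctan2(g[1],g[0])-Y-np.radians(250),2*np.pi).round(3),"Ftool",(R.T@o["wrist_force"]).round(1),"op",o["opening"].round(3),"grip",o["grasp_force"].round(1),"t",o["time_s"])
    return o,R,p
def rows(j,r=.085,O=O):
    "tool shifts and rolls to joint values j from the present pose"
    o,R,p=rep()
    y0=np.arctan2(R[1,1],R[0,1])
    for a in j:
        b=a+Y+np.radians(250);X=np.r_[O+r*np.array([np.cos(b),np.sin(b)])-p[:2],0]
        rl=-(b+np.pi/2-y0);rl=(rl+np.pi)%(2*np.pi)-np.pi
        print(round(a,3),to_tool(X,R)[:2].round(4),round(rl/np.pi,4))
E
python3 - <<'E'
from h import *
rows([.28,.24,.2,.16,.12,.08,.04,.02,0,-.02,-.04])
E
```

```text
Traceback (most recent call last):
  File "h.py", line 32, in rows
    o,R,p=rep()
          ~~~^^
  File "h.py", line 28, in rep
    print(p.round(4),"yaw",np.degrees(np.arctan2(R[1,1],R[0,1])).round(2),"r",np.hypot(*g).round(4),"joint",np.mod(np.arctan2(g[1],g[0])-Y-np.radians(250),2*np.pi).round(3),"Ftool",(R.T@o["wrist_force"]).round(1),"op",o["opening"].round(3),"grip",o["grasp_force"].round(1),"t",o["time_s"])
                                                                                                                                                                                                                          ^^^^^^^^^^^^^^^^^^
AttributeError: 'float' object has no attribute 'round'
```

```bash
sed -i 's/o\["opening"\].round(3)/round(o["opening"],3)/;s/o\["grasp_force"\].round(1)/round(o["grasp_force"],1)/' h.py
python3 - <<'E'
from h import *
rows([.28,.24,.2,.16,.12,.08,.04,.02,0,-.02,-.04])
E
```

```text
[ 0.4902 -0.0112  0.1871] yaw -4.07 r 0.0848 joint 0.336 Ftool [-1.7 -4.9 -6.5] op 0.16 grip 58.4 t 8.7667
0.28 [-0.0004 -0.0118] 0.0156
0.24 [ 0.0002 -0.0203] 0.0284
0.2 [ 0.0011 -0.0288] 0.0411
0.16 [ 0.0024 -0.0372] 0.0538
0.12 [ 0.004  -0.0455] 0.0666
0.08 [ 0.0059 -0.0538] 0.0793
0.04 [ 0.0082 -0.062 ] 0.092
0.02 [ 0.0094 -0.066 ] 0.0984
0 [ 0.0108 -0.0701] 0.1048
-0.02 [ 0.0122 -0.0741] 0.1111
-0.04 [ 0.0137 -0.0781] 0.1175
```

Request:
drive_tool:
  plan:
    - [[-0.0004,-0.012,0,0.016],[0.0002,-0.02,0,0.028],[0.001,-0.029,0,0.041],[0.0024,-0.037,0,0.054],[0.004,-0.0455,0,0.067],[0.006,-0.054,0,0.079],[0.0082,-0.062,0,0.092],[0.0094,-0.066,0,0.098],[0.0094,-0.066,0,0.098],[0.0094,-0.066,0,0.098]]

```text
time_s: 9.6
eef_pos: [0.464, -0.0051, 0.1871]
eef_rot: [-0.0, 0.828, 0.561, -0.0]
wrist_force: [-5.3, 2.1, 7.1]
opening: 0.161
grasp_force: 61.0
```

Run:
```python
from h import *
rows([0.02,0,-.02,-.04,-.06])
```

```text
[ 0.464  -0.0051  0.1871] yaw -21.72 r 0.0847 joint 0.017 Ftool [-0.  -5.7 -7.1] op 0.161 grip 61.0 t 9.6
0.02 [-0.0009  0.0007] 0.0003
0 [-0.0008 -0.0036] 0.0067
-0.02 [-0.0007 -0.0078] 0.0131
-0.04 [-0.0005 -0.012 ] 0.0194
-0.06 [-0.0002 -0.0163] 0.0258
```

Request:
drive_tool:
  plan:
    - [[0,-0.0036,0,0.006],[0,-0.0078,0,0.013],[0,-0.0078,0,0.013],[0,-0.0078,0,0.013]]

```text
time_s: 9.93
eef_pos: [0.4629, -0.0046, 0.1871]
eef_rot: [0.001, 0.839, 0.544, 0.001]
wrist_force: [4.9, -0.7, 3.8]
opening: 0.167
grasp_force: 60.4
```

Run:
```python
from h import *
rows([0])
```

```text
[ 0.4629 -0.0046  0.1871] yaw -24.05 r 0.0846 joint 0.003 Ftool [ 1.4  4.8 -3.8] op 0.167 grip 60.4 t 9.9333
0 [-0.0009 -0.0005] -0.0063
```

Request:
drive_tool:
  plan:
    - [[0,-0.003,0,0],[0,-0.006,0,0],[0,-0.006,0,0],[0,-0.006,0,0]]

```text
time_s: 10.27
eef_pos: [0.4629, -0.0046, 0.1873]
eef_rot: [0.003, 0.839, 0.544, 0.003]
wrist_force: [13.9, -5.8, -4.2]
opening: 0.165
grasp_force: 59.9
```

Run:
```python
from h import *
rows([.02,.06,.1,.14,.16,.18])
```

```text
[ 0.4629 -0.0046  0.1873] yaw -24.08 r 0.0846 joint 0.001 Ftool [ 0.4 15.   4.3] op 0.165 grip 59.9 t 10.2667
0.02 [-0.0009  0.004 ] -0.0128
0.06 [-0.0004  0.0124] -0.0255
0.1 [0.0005 0.0209] -0.0382
0.14 [0.0017 0.0293] -0.051
0.16 [0.0024 0.0335] -0.0573
0.18 [0.0032 0.0377] -0.0637
```

Run:
```python
from h import *
rows(np.arange(1,13)*.04,r=.0847)
```

```text
[ 0.4629 -0.0046  0.1873] yaw -24.08 r 0.0846 joint 0.001 Ftool [ 0.4 15.   4.3] op 0.165 grip 59.9 t 10.2667
0.04 [0.0001 0.0082] -0.0191
0.08 [0.0007 0.0166] -0.0319
0.12 [0.0018 0.025 ] -0.0446
0.16 [0.0031 0.0334] -0.0573
0.2 [0.0048 0.0417] -0.0701
0.24 [0.0068 0.0499] -0.0828
0.28 [0.0092 0.058 ] -0.0955
0.32 [0.0118 0.0661] -0.1083
0.36 [0.0148 0.074 ] -0.121
0.4 [0.0181 0.0818] -0.1337
0.44 [0.0217 0.0895] -0.1465
0.48 [0.0256 0.097 ] -0.1592
```

Request:
drive_tool:
  plan:
    - [[0,0.018,0,-0.013],[0.0007,0.0266,0,-0.026],[0.0018,0.035,0,-0.039],[0.0031,0.0434,0,-0.052],[0.0048,0.0517,0,-0.065],[0.0068,0.06,0,-0.078],[0.0092,0.068,0,-0.091],[0.0118,0.076,0,-0.104],[0.0148,0.084,0,-0.118],[0.0181,0.0918,0,-0.132],[0.0217,0.0995,0,-0.146],[0.0256,0.107,0,-0.159]]

```text
time_s: 11.27
eef_pos: [0.5015, -0.0109, 0.187]
eef_rot: [-0.001, 0.678, 0.735, -0.001]
wrist_force: [-3.6, 1.8, 7.0]
opening: 0.163
grasp_force: 61.4
```

Request:
drive_tool:
  plan:
    - [[0,0,0,0],[0,0,0,0],[0,0,0,0]]

```text
time_s: 11.52
eef_pos: [0.5024, -0.0109, 0.1869]
eef_rot: [-0.0, 0.678, 0.735, -0.0]
wrist_force: [-2.5, 2.5, 8.2]
opening: 0.163
grasp_force: 61.6
```

Run:
```python
from h import *
rows(.48+np.arange(0,9)*.04,r=.0847)
```

```text
[ 0.5024 -0.0109  0.1869] yaw 4.62 r 0.0846 joint 0.479 Ftool [ 2.7 -2.3 -8.2] op 0.163 grip 61.6 t 11.5167
0.48 [-0.0004  0.0001] 0.0002
0.52 [-0.0002  0.0086] -0.0125
0.56 [0.0003 0.017 ] -0.0252
0.6 [0.0011 0.0255] -0.038
0.64 [0.0023 0.0339] -0.0507
0.68 [0.0038 0.0422] -0.0634
0.72 [0.0057 0.0505] -0.0762
0.76 [0.0078 0.0586] -0.0889
0.8 [0.0103 0.0667] -0.1016
```

Request:
drive_tool:
  plan:
    - [[0,0.008,0,-0.012],[0.0004,0.0165,0,-0.025],[0.0012,0.025,0,-0.038],[0.0024,0.033,0,-0.051],[0.004,0.0415,0,-0.063],[0.0058,0.05,0,-0.076],[0.008,0.058,0,-0.089],[0.0104,0.066,0,-0.102],[0.0104,0.066,0,-0.102],[0.0104,0.066,0,-0.102],[0.0104,0.066,0,-0.102],[0.0104,0.066,0,-0.102]]

```text
time_s: 12.52
eef_pos: [0.5285, -0.0047, 0.1869]
eef_rot: [-0.0, 0.552, 0.834, -0.0]
wrist_force: [-2.5, 1.8, 8.9]
opening: 0.163
grasp_force: 61.5
```

Run:
```python
from h import *
o,R,p=rep()
ctrl.camera("side");im,d=ctrl.camera("side")
cv2.imwrite("pics/s2.png",cv2.resize(im[140:300,190:430,::-1],None,fx=3.3,fy=3.3,interpolation=cv2.INTER_CUBIC))
rep();rows([.8],r=.0847)
```

```text
[ 0.5285 -0.0047  0.1869] yaw 22.98 r 0.0847 joint 0.797 Ftool [ 2.6 -1.6 -8.8] op 0.163 grip 61.5 t 12.5167
[ 0.5284 -0.0047  0.187 ] yaw 22.98 r 0.0847 joint 0.797 Ftool [ 2.6 -1.1 -8.8] op 0.156 grip 61.5 t 12.6167
[ 0.5284 -0.0047  0.187 ] yaw 22.98 r 0.0847 joint 0.797 Ftool [ 2.6 -1.1 -8.8] op 0.156 grip 61.5 t 12.6167
0.8 [-0.      0.0006] 0.0003
```

View pics/s2.png

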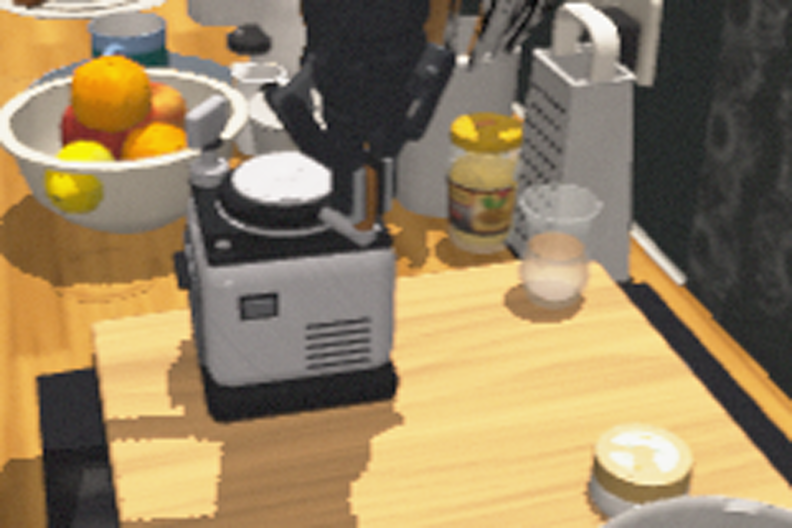

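The side view shows the gripper holding the lever handle at about (368,195). The clamp bar is turned loose at (207,120), and the tea glass and little pot are still standing where they were. The lever's joint value is 0.797, which is the fifth click, and there is almost no side force on it.

```bash
python3 -c "
from bench import ctrl
print(ctrl.hand_in())"
```

```text
the job is handed in; nothing more can be done
None
```

The job is handed in: I loosened the clamp to its stop, took the lever back to its zero stop and then forward to the fifth click (measured 0.797 rad), and the gripper is still holding it there with the clamp loose; nothing touched the moka pot, tea glass or little pot, though the moka pot was hidden in the last picture.

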